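Close the three storage canisters with their lids

ROBOT

A 6-joint arm with a two-finger parallel gripper is mounted at the origin on a cart in front of the work surface, level with it; the furniture and walls round the work are solid. World frame = base frame: x ahead of the robot, y to its left, z up, the work surface at z = 0. Lengths are in mm, angles in rad, forces in N, time in s.
With the tool pointing down it reaches from about 350 to 875 mm from the base axis. Payload 4.2 kg.
Tool frame: the origin (TCP) lies between the finger pads; the fingertips stand 8 mm ahead of it and the grasp point (between the pads) lies 11 mm behind it; z points along the fingers, y is the line along which they close (so a half turn about z gives the same grasp; the last joint's range is limited). The gripper opens to 85 mm and grips with 20 to 120 N. Pads are 22 mm wide; open, the fingers measure 114 mm over their backs; the gripper's body (76 mm by 85 mm) begins 54 mm behind the grasp point. The pads swing forward as they close: fully open they stand 13 mm farther back than shut.
Start: joints at [-1.007, 0.385, 0.008, 0, -1.194, -0.259], TCP at [187.58, -596.165, 239.312] pointing down, gripper open.
Joint ranges: [-3.14, 3.14], [-1.21, 2.06], [-1.07, 1.41], [-3.16, 2.05], [-2.99, -0.16], [-3.1, 3.1]. Speed limits (rad/s): [2.79, 2.79, 3.14, 3.14, 3.14, 3.14].

INTERFACE

Orientations are given as a unit quaternion [x, y, z, w].
In Python, from bench import read_state, get_image, camera_params, job_done gives the robot as it stands.
- The arm moves only by the tool drive_tool, never from a script. Its argument "moves" is a list that holds one entry, the list of rows, each a list of 7 numbers: the shift along the tool's x, y, z in m, then the turn, a rotation vector about the tool's x, y, z in rad, then the closure in counts, from 0 (fully open) to 255 (shut). A call has 1 to 8 rows; each row shifts and turns the commanded pose from where the row before left it, along the tool's axes as they then stand; what a row does not reach is not made up. A row lasts 1/12 s, in which the tool goes at most 41.7 mm and 7.16 degrees, less where a joint would pass 70% of its speed; a pose out of reach is approached as far as the arm can. A call is refused whole if a number of a shift passes 0.0417 or a number of a turn 0.125, either way. A call with a gripper value outside its range is refused whole. The fingers move at their own pace and stop on an object; the grip force is fixed at half the most. Time passes only in rows, so rows that do not move let the fingers close. It gives the time, the measured TCP pose, the force and the opening at its end, in the units of the state.
- read_state(): the state, without advancing time (a new reading comes with each control period).
- get_image(name): name is "scene" or "top" or "wrist"; returns the picture (480x640x3 uint8, blue, green, red); there is no depth.
- camera_params(name): a dict with "mtx" (3x3 intrinsics, pixels), "extrinsics" (4x4, takes a point from camera to world coordinates). Camera axes: x right, y up, looking along -z (the intrinsics and any distortion apply to the point x, -y, -z); pixel columns grow to the right and rows downward; lengths in mm; the calibration is good to about 2 mm. A picture is of the moment at which its call begins: read the wrist's pose just before it. camera_params takes no time and is no camera call; for the wrist camera it gives the pose at the moment of the call.
- job_done(): hands the job in, once; it reports no verdict.
The state is a dict: "clock": time; "joints": joint angles; "joint_vel": joint speeds; "joint_efforts": joint torques, N m; "position": TCP position; "ee_rot": TCP orientation; "contact_force": force on the tool from outside, world axes, zero at the start; "wrist_torque": the same for the moment, N m; "gripper_width": finger opening in mm.
Only numpy, scipy, OpenCV 4.12 (cv2) and the standard library are available. Lean on these libraries where they do the work, as an engineer would, in place of code of your own. Each camera call takes 0.05 s, during which the arm holds its last target. There are 200 camera calls.

TASK

The three open white canisters and their three knobbed lids have got mixed up on the worktop. Put each lid on the canister of its own size so that it sits fully home and level, with the canisters left standing where they are and nothing else on the worktop pushed about.

Things in the scene. Friction and masses are not known exactly. Their poses are not given: they have to be found in the camera images.
- lid_large: large lid, lying knob up: white ceramic disc 124 mm across, 8 mm thick; below it a cork plug 98 mm across, 8 mm deep (edge chamfered 3 mm), on which it stands; on top an upright dark wooden knob 26 mm across, 32 mm tall, to grasp. Origin: centre of the plug's underside, z up (disc z = 8 to 16 mm, knob 16 to 48 mm). About 160 g; yaw does not matter
- canister_large: large canister, open round white ceramic pot 120 mm in outer diameter, 90 mm tall, wall 5 mm (mouth 110 mm), loose, upright, about 550 g. Origin: centre of its underside, z up, rim at z = 90 mm. With its lid home the disc rests on the rim, the plug in the mouth with 6 mm to spare all round, the lid's origin 82 mm above the canister's
- lid_medium: medium lid, lying knob up: white ceramic disc 104 mm across, 8 mm thick; below it a cork plug 78 mm across, 8 mm deep (edge chamfered 3 mm), on which it stands; on top an upright dark wooden knob 26 mm across, 32 mm tall, to grasp. Origin: centre of the plug's underside, z up (disc z = 8 to 16 mm, knob 16 to 48 mm). About 120 g; yaw does not matter
- canister_medium: medium canister, open round white ceramic pot 100 mm in outer diameter, 80 mm tall, wall 5 mm (mouth 90 mm), loose, upright, about 450 g. Origin: centre of its underside, z up, rim at z = 80 mm. With its lid home the disc rests on the rim, the plug in the mouth with 6 mm to spare all round, the lid's origin 72 mm above the canister's
- lid_small: small lid, lying knob up: white ceramic disc 84 mm across, 8 mm thick; below it a cork plug 58 mm across, 8 mm deep (edge chamfered 3 mm), on which it stands; on top an upright dark wooden knob 26 mm across, 32 mm tall, to grasp. Origin: centre of the plug's underside, z up (disc z = 8 to 16 mm, knob 16 to 48 mm). About 80 g; yaw does not matter
- canister_small: small canister, open round white ceramic pot 80 mm in outer diameter, 70 mm tall, wall 5 mm (mouth 70 mm), loose, upright, about 350 g. Origin: centre of its underside, z up, rim at z = 70 mm. With its lid home the disc rests on the rim, the plug in the mouth with 6 mm to spare all round, the lid's origin 62 mm above the canister's
- garlic: a whole garlic bulb, about 54 mm across and 53 mm tall, standing on the worktop; a bystander. Origin: centre of its underside, z up
- spice_jar: a slim glass spice jar with a dark cap, 41 mm in diameter, 105 mm tall, upright; a bystander. Origin: centre of its underside, z up
- espresso_cup: a small dark and white cup with a handle, 60 x 84 mm with the handle, 53 mm tall, upright; a bystander. Origin: centre of its underside, z up
Mind the look-alikes: they are no part of the job. What is shaped like the lid_small but yellow is not meant.

How it is judged (in metres and radians):
At the end, for the whole second after the job is handed in: Each lid is on the canister of its size: centres within 10 mm from above, disc within 3 mm of resting on the rim, lid and canister within 0.06 rad of level, released, below 0.02 m/s. No canister or bystander was moved over 30 mm (horizontal distance between lid_large and canister_large below 0.01 m and z of lid_large in the frame of canister_large between 0.079 and 0.085 m and angle between each of lid_large, canister_large, lid_medium, canister_medium, lid_small, canister_small's own z axis and vertical below 0.06 rad and linear speed of each of lid_large, canister_large, lid_medium, canister_medium, lid_small, canister_small below 0.02 m/s and horizontal distance between lid_medium and canister_medium below 0.01 m and z of lid_medium in the frame of canister_medium between 0.069 and 0.075 m and horizontal distance between lid_small and canister_small below 0.01 m and z of lid_small in the frame of canister_small between 0.059 and 0.065 m); the robot touches nothing.
It fails at once if a canister is pushed more than 30 mm from where it stood (distance of any of canister_large, canister_medium, canister_small from where it was at the start of the episode above 0.03 m).
It fails at once if the garlic, spice jar or cup is moved more than 30 mm (distance of any of garlic, spice_jar, espresso_cup from where it was at the start of the episode above 0.03 m).
It also fails if it takes over 74 s, if anything falls off the work surface, if the arm or the gripper's body presses on something with over 40 N, if the wrist force passes 120 N, or if a joint passes its speed limit or range.

## Working session

There is one attempt and no reset: what is moved stays moved. The work goes in short steps, Python scripts to look and compute and a tool call to move; the robot and the scene stay as the last step left them, time stands still between calls to the robot, and variables do not carry over. Pictures are saved under pics/ and viewed, on a budget of 14 in all, crops included, one or two more only if the job needs it, and the job is handed in when it is done.

Besides the shell and the picture viewer there is one more tool, called after ">>>" as name(argument=value, ...) on one line, values as JSON. drive_tool: Moves the arm, as the interface text tells. Its arguments: {"type":"object","properties":{"moves":{"type":"array"}},"required":["moves"]}

```bash
ls && mkdir -p pics
python3 - <<'E'
from bench import *
import cv2,numpy as np
for n in("top","scene"):
    im=get_image(n);cv2.imwrite(f"pics/{n}0.png",im)
    p=camera_params(n);print(n,np.round(p["mtx"],1).tolist(),np.round(p["extrinsics"],3).tolist())
s=read_state();print(s)
E
```

```text
pics
top [[518.6, 0.0, 322.0], [0.0, 518.6, 247.3], [0.0, 0.0, 1.0]] [[-0.011, 0.992, -0.126, 418.474], [-1.0, -0.012, -0.007, 58.809], [-0.008, 0.126, 0.992, 1076.826], [0.0, 0.0, 0.0, 1.0]]
scene [[567.0, 0.0, 320.7], [0.0, 567.0, 240.4], [0.0, 0.0, 1.0]] [[0.99, 0.116, -0.08, 456.34], [-0.14, 0.87, -0.472, -471.629], [0.015, 0.479, 0.878, 1058.784], [0.0, 0.0, 0.0, 1.0]]
{'clock': 0.1, 'joints': array([-1.00743321e+00,  3.85505050e-01,  6.73607920e-03, -4.42702541e-04,
       -1.19399641e+00, -2.58560570e-01]), 'joint_vel': array([-0.0015767 , -0.00339049,  0.00435123,  0.00056601, -0.00019134,
        0.0026466 ]), 'joint_efforts': array([-9.96300078e-04, -3.93316305e+01,  1.88929868e+01,  4.19793829e+00,
       -2.54409097e-03,  9.77887765e-06]), 'position': array([ 187.40412088, -595.70173228,  238.30414833]), 'ee_rot': array([-1.51731228e-01,  9.88421278e-01,  9.84742104e-04, -2.04697068e-04]), 'contact_force': array([-0.47241215, -0.8197158 ,  0.84359915]), 'wrist_torque': array([ 0.01976542, -0.06014106, -0.00227962]), 'gripper_width': 85.63042950400025}
```

View pics/top0.png

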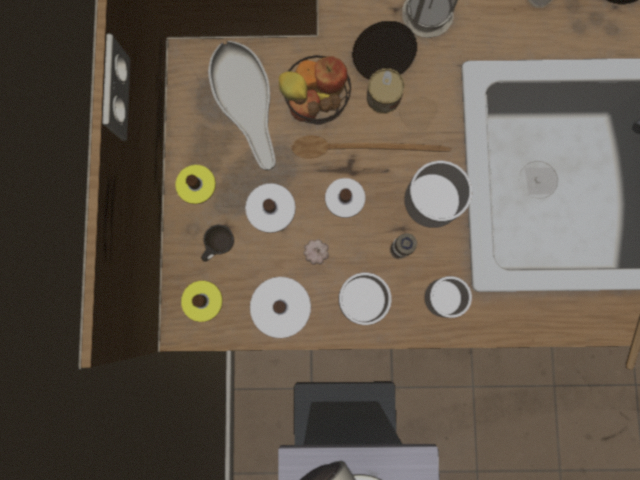

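View pics/scene0.png

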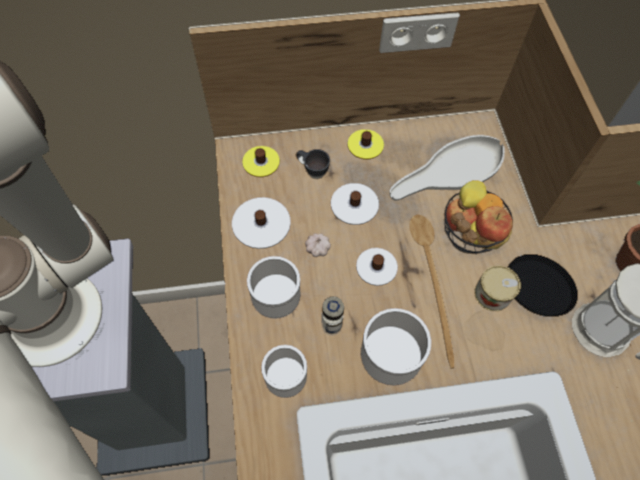

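The top view (pictures 1 and 2) shows:

| Item | Pixel position (top view) |
|---|---|
| Large lid | (280,307) |
| Medium lid | (270,207) |
| Small lid | (345,197) |
| Large canister | (439,192) |
| Medium canister | (365,299) |
| Small canister | (449,298) |
| Garlic | (316,251) |
| Spice jar | (404,245) |
| Cup | (218,240) |
| Yellow decoys | (195,184), (201,301) |

The scene view agrees. Next I measure circles by casting contour pixels onto the rim or disc plane.

```bash
cat > h.py <<'E'
import cv2,numpy as np
from scipy.optimize import least_squares
from bench import *
def cast(p,uv,z):
    uv=np.asarray(uv,float).reshape(-1,2);K=p["mtx"];E=p["extrinsics"]
    d=np.c_[(uv[:,0]-K[0,2])/K[0,0],-(uv[:,1]-K[1,2])/K[1,1],-np.ones(len(uv))]@E[:3,:3].T
    o=E[:3,3];return (o+d*((z-o[2])/d[:,2])[:,None])[:,:2]
def proj(p,X):
    E=p["extrinsics"];c=(np.atleast_2d(X)-E[:3,3])@E[:3,:3];K=p["mtx"]
    return np.c_[K[0,0]*c[:,0]/-c[:,2]+K[0,2],K[1,1]*-c[:,1]/-c[:,2]+K[1,2]]
def sat(im):
    h=cv2.cvtColor(im,cv2.COLOR_BGR2HSV);return cv2.morphologyEx(((h[...,1]<55)&(h[...,2]>60)).astype(np.uint8),cv2.MORPH_CLOSE,np.ones((3,3)))
def blob(m,uv):
    "hull of the blob round uv"
    cs,_=cv2.findContours(m,cv2.RETR_EXTERNAL,cv2.CHAIN_APPROX_NONE)
    cs=[c for c in cs if cv2.contourArea(c)>60]
    c=max(cs,key=lambda c:cv2.pointPolygonTest(c,tuple(map(float,uv)),True));return c[:,0,:]
def circ(P,R=None,scale=1.5):
    "robust circle; radius free or known"
    c0=np.median(P,0);r0=R or np.median(np.hypot(*(P-c0).T))
    f=lambda q:np.hypot(P[:,0]-q[0],P[:,1]-q[1])-(R if R else q[2])
    s=least_squares(f,[*c0] if R else [*c0,r0],loss='cauchy',f_scale=scale)
    return s.x,np.median(np.abs(s.fun))
L={'large':(62,60,90),'medium':(52,50,80),'small':(42,40,70)}
def kn(im,uv,w=14):
    x,y=map(int,uv);g=im[y-w:y+w,x-w:x+w].max(2);m=(g<75).astype(np.uint8)
    M=cv2.moments(m,True);return np.array([M['m10']/M['m00']+x-w,M['m01']/M['m00']+y-w]),M['m00']
E
python3 - <<'E'
from h import *
G={'top':dict(ll=(280,307),lm=(270,207),ls=(345,197),cl=(439,192),cm=(365,299),cs=(449,298)),
'scene':dict(ll=(261,222),lm=(355,203),ls=(377,266),cl=(396,345),cm=(274,286),cs=(285,369))}
N={'l':'large','m':'medium','s':'small'}
for n in G:
    p=camera_params(n);im=cv2.imread(f"pics/{n}0.png");m=sat(im)
    for k,uv in G[n].items():
        Rd,Rc,z=L[N[k[1]]]
        c=blob(m,uv)
        if k[0]=='c':c=cv2.convexHull(c.reshape(-1,1,2))[:,0,:]
        P=cast(p,c+0.0,16 if k[0]=='l' else z)
        R=Rd if k[0]=='l' else Rc
        a,e=circ(P,R);b,e2=circ(P)
        print(n,k,len(c),cv2.boundingRect(c),'known',np.round(a,1),round(e,2),'free',np.round(b,1),round(e2,2))
p=camera_params('top')
print('garlic',cast(p,(316,251),25),'jar',cast(p,(404,243),105),'cup',cast(p,(218,240),40))
E
```

```text
top ll 173 (250, 276, 61, 63) known [432.9 153.2] 0.54 free [432.9 153.2  62. ] 0.54
top lm 149 (244, 178, 52, 55) known [639.9 174.4] 0.95 free [640.  174.4  52.9] 0.56
top ls 113 (325, 178, 41, 40) known [658.5  17.5] 0.48 free [658.5  17.5  42. ] 0.51
top cl 19 (405, 58, 235, 260) known [ 633.4 -155.5] 164.39 free [ 649.6 -294.2  275.9] 6.02
top cm 27 (338, 272, 54, 53) known [446.4 -14.8] 0.85 free [446.6 -14.7  50.8] 0.1
top cs 19 (405, 58, 235, 260) known [ 641.  -138.2] 193.99 free [ 650.4 -324.4  292. ] 4.99
scene ll 157 (231, 197, 60, 52) known [430.4 151.3] 0.95 free [430.5 151.3  62.9] 0.53
scene lm 1512 (214, 109, 426, 120) known [877.5 271.7] 153.39 free [819.2 191.6 204.1] 56.72
scene ls 113 (356, 247, 42, 39) known [655.8  15.9] 0.92 free [655.8  15.9  42.9] 0.51
scene cl 37 (361, 308, 71, 78) known [ 638.6 -186. ] 3.27 free [ 643.6 -176.8   69.8] 1.83
scene cm 32 (246, 255, 55, 64) known [443.6 -42.9] 4.05 free [442.9 -28.8  62. ] 3.13
scene cs 30 (261, 344, 47, 54) known [ 446.1 -195.2] 1.6 free [ 444.9 -188.7   45.7] 1.61
garlic [[545.11005278  78.47265845]] jar [[548.6710387  -89.37703123]] cup [[568.12337762 276.19004065]]
```

Run:
```python
from h import *
from scipy.spatial.transform import Rotation as R
s=read_state();p=camera_params('wrist')
T=R.from_quat(s['ee_rot']).as_matrix()
E=p['extrinsics'];print(np.round(p['mtx'],1).tolist(),'cam in tool',np.round(T.T@(E[:3,3]-s['position']),1),'\n',np.round(T.T@E[:3,:3],3))
p=camera_params('top')
print(cast(p,(439,192),90),cast(p,(449,298),70))
```

```text
[[429.1, 0.0, 320.1], [0.0, 429.1, 239.2], [0.0, 0.0, 1.0]] cam in tool [  76.6   -1.2 -133.4] 
 [[-0.     0.954  0.299]
 [ 1.    -0.     0.001]
 [ 0.001  0.299 -0.954]]
[[ 649.70911972 -162.61272555]] [[ 445.25118336 -178.0764945 ]]
```

>>> drive_tool(moves=[[[-0.03,0.025,-0.01,0,0,0.1,0],[-0.03,0.025,-0.01,0,0,0.1,0],[-0.03,0.025,-0.01,0,0,0.105,0],[-0.03,0.025,-0.01,0,0,0,0],[-0.03,0.025,-0.01,0,0,0,0],[-0.03,0.025,-0.01,0,0,0,0],[-0.03,0.025,-0.01,0,0,0,0],[-0.03,0.025,-0.01,0,0,0,0]]])

```text
clock: 0.77
position: [411.2, -378.0, 319.6]
ee_rot: [0.0, 1.0, 0.0, -0.0]
contact_force: [0.8, -0.1, -0.3]
gripper_width: 85.8
```

>>> drive_tool(moves=[[[-0.006,0.037,0,0,0,0,0],[-0.006,0.037,0,0,0,0,0],[-0.006,0.037,0,0,0,0,0],[-0.006,0.037,0,0,0,0,0],[-0.006,0.037,0,0,0,0,0],[-0.006,0.037,0,0,0,0,0],[-0.006,0.037,0,0,0,0,0],[0,0,0,0,0,0,0]]])

```text
clock: 1.43
position: [452.7, -116.1, 319.1]
ee_rot: [-0.003, 1.0, 0.001, 0.0]
contact_force: [-0.7, -0.0, 0.3]
gripper_width: 85.3
```

Run:
```python
from h import *
import pickle
s=read_state();p=camera_params('wrist');im=get_image('wrist');cv2.imwrite('pics/w1.png',im);pickle.dump(p,open('w1.pkl','wb'))
print(s['position'],abs(s['joint_vel']).max())
for k,X in dict(cl=(649,-160,90),cm=(446,-15,80),cs=(445,-175,70),ll=(432,153,16),lm=(640,174,16),ls=(657,17,16)).items():print(k,proj(p,X).round(0))
```

```text
[ 452.73542322 -116.11793268  319.1117288 ] 0.08745153945723384
cl [[276. 391.]]
cm [[437. 188.]]
cs [[256. 184.]]
ll [[588. 164.]]
lm [[571. 345.]]
ls [[434. 357.]]
```

View pics/w1.png

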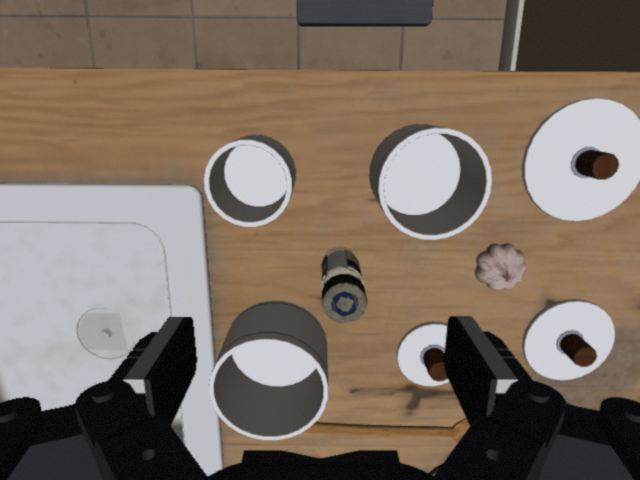

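Picture 3 shows the rims at (249,182) small, (435,183) medium and (268,388) large. The rim rings are bright white, so their external contours can be cast onto the rim planes.

```bash
cat >> h.py <<'E'
def white(im,v=150):
    h=cv2.cvtColor(im,cv2.COLOR_BGR2HSV);return ((h[...,1]<45)&(h[...,2]>v)).astype(np.uint8)
def near(m,uv,rmin=20):
    "external contour whose bounding-box centre is nearest uv"
    cs,_=cv2.findContours(m,cv2.RETR_EXTERNAL,cv2.CHAIN_APPROX_NONE)
    cs=[c for c in cs if min(cv2.boundingRect(c)[2:])>rmin]
    def d(c):
        x,y,w,h=cv2.boundingRect(c);return np.hypot(x+w/2-uv[0],y+h/2-uv[1])
    return min(cs,key=d)[:,0,:]
E
python3 - <<'E'
from h import *
import pickle
p=pickle.load(open('w1.pkl','rb'));im=cv2.imread('pics/w1.png');m=white(im)
for k,uv,R,z in [('cs',(249,182),40,70),('cm',(435,183),50,80),('cl',(268,388),60,90),('ll',(585,160),62,16),('lm',(569,340),52,16)]:
    c=near(m,uv);P=cast(p,c,z);a,e=circ(P,R);b,e2=circ(P);print('w1',k,cv2.boundingRect(c),a.round(1),e.round(2),b.round(1),e2.round(2))
p=camera_params('top');im=cv2.imread('pics/top0.png');m=white(im,150)
for k,uv,R,z in [('cs',(450,297),40,70),('cm',(365,299),50,80),('cl',(440,192),60,90)]:
    c=near(m,uv);P=cast(p,c,z);a,e=circ(P,R);b,e2=circ(P);print('top',k,cv2.boundingRect(c),a.round(1),e.round(2),b.round(1),e2.round(2))
E
```

```text
w1 cs (203, 140, 89, 87) [ 445.5 -182.7] 0.9 [ 445.4 -182.7   39.1] 0.2
w1 cm (379, 128, 113, 112) [443.8 -16.9] 0.97 [443.7 -16.9  49. ] 0.19
w1 cl (0, 185, 328, 291) [ 620.5 -277.6] 75.36 [ 578.5 -290.6  137. ] 23.32
w1 ll (525, 98, 115, 123) [430.2 151.4] 1.19 [430.3 150.4  60.7] 0.32
w1 lm (525, 302, 90, 78) [635.8 171.1] 1.21 [635.6 171.1  50.8] 0.28
top cs (431, 277, 41, 40) [ 449.1 -182.1] 1.51 [ 448.3 -181.8   38.3] 0.4
top cm (340, 273, 51, 52) [446.9 -15.4] 1.31 [446.7 -15.4  48.7] 0.51
top cl (411, 59, 229, 232) [ 856.5 -320. ] 194.91 [ 686.1 -358.   194.6] 35.73
```

Run:
```python
from h import *
import pickle
p=pickle.load(open('w1.pkl','rb'));im=cv2.imread('pics/w1.png');m=white(im)
m[:,:207]=0;m[:335,:225]=0;m[:,330:]=0;m[:330]=0; m[430:,:240]=0
c=near(m,(268,388));c=c[c[:,0]>208];P=cast(p,c,90);a,e=circ(P,60);b,e2=circ(P);print('w1 cl',cv2.boundingRect(c),a.round(1),e.round(2),b.round(1),e2.round(2))
p=camera_params('top');im=cv2.imread('pics/top0.png');m=white(im)
m[:,468:]=0;c=near(m,(440,192));c=c[c[:,0]<463];P=cast(p,c,90);a,e=circ(P,60);b,e2=circ(P);print('top cl',cv2.boundingRect(c),a.round(1),e.round(2),b.round(1),e2.round(2))
```

```text
w1 cl (209, 335, 119, 105) [ 649.7 -168.8] 1.21 [ 649.7 -168.    58.9] 0.33
top cl (411, 160, 52, 61) [ 652.5 -168.4] 2.33 [ 653.3 -166.1   57.6] 1.27
```

>>> drive_tool(moves=[[[-0.03,0.019,0.02,0,0,0,60],[-0.03,0.019,0.02,0,0,0,60],[-0.03,0.019,0.02,0,0,0,60],[-0.03,0.019,0.02,0,0,0,60],[-0.03,0.019,0.02,0,0,0,60],[-0.03,0.019,0.02,0,0,0,60],[-0.022,0.019,0.02,0,0,0,60],[0,0,0,0,0,0,60]]])

```text
clock: 2.15
position: [655.1, 13.7, 171.8]
ee_rot: [-0.0, 1.0, -0.001, -0.005]
contact_force: [0.2, -0.7, -1.5]
gripper_width: 65.1
```

>>> drive_tool(moves=[[[0,0,0.03,0,0,0,60],[0,0,0.025,0,0,0,60],[0,0,0,0,0,0,60],[0,0,0,0,0,0,60]]])

```text
clock: 2.48
position: [653.4, 10.8, 123.2]
ee_rot: [0.001, 1.0, -0.001, -0.002]
contact_force: [1.2, 0.6, 0.3]
gripper_width: 65.4
```

Run:
```python
from h import *
import pickle
s=read_state();p=camera_params('wrist');im=get_image('wrist');cv2.imwrite('pics/w2.png',im);pickle.dump(p,open('w2.pkl','wb'))
print(s['position'],s['gripper_width'],abs(s['joint_vel']).max(),proj(p,(656,17,16)),proj(p,(656,17,48)))
```

```text
[653.36245711  10.78496647 123.2149226 ] 65.44603967213966 0.057728440195033925 [[333.21200747 245.23259977]] [[334.86526065 264.31422064]]
```

View pics/w2.png

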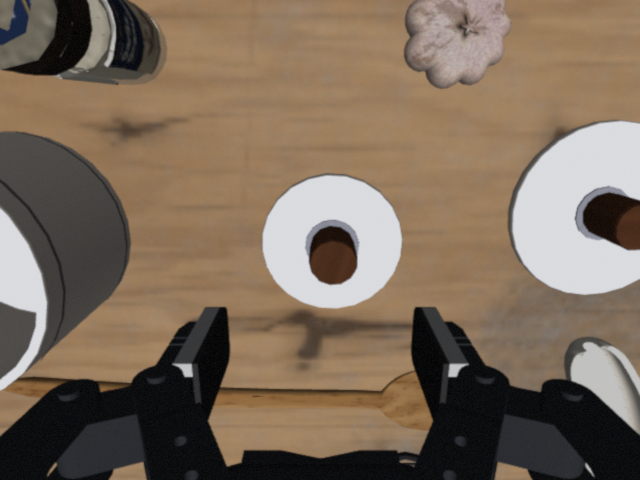

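Picture 4 shows the small lid's disc centred near (332,240) and its knob top near (333,260), within a few pixels of prediction. I refine it here.

```bash
cat >> h.py <<'E'
def lid(p,im,uv,R,z0=0):
    c=near(white(im),uv);P=cast(p,c,16+z0);a,e=circ(P,R);b,_=circ(P)
    cc=b[:2];
    # knob: lit brown top face
    h=cv2.cvtColor(im,cv2.COLOR_BGR2HSV);u,v=np.int32(proj(p,[*cc,48+z0])[0]);w=45
    y0,x0=max(v-w,0),max(u-w,0);s=im[y0:v+w,x0:u+w];k=((s[...,2]>58)&(h[y0:v+w,x0:u+w,1]>110)&(s[...,2]<130)&(h[y0:v+w,x0:u+w,0]<12)).astype(np.uint8)
    k=cv2.morphologyEx(k,cv2.MORPH_OPEN,np.ones((5,5)))
    try:
        t=near(k,(u-x0,v-y0),12)+[x0,y0];q,_=circ(cast(p,t,48+z0))
    except ValueError: q=None
    return a,b,e,q
E
python3 - <<'E'
from h import *
import pickle
p=pickle.load(open('w2.pkl','rb'));im=cv2.imread('pics/w2.png')
print(lid(p,im,(332,240),42));print(im[262,333],im[240,320])
E
```

```text
(array([655.79279062,  16.01934767]), array([655.62671312,  16.01692117,  40.94833462]), np.float64(1.0387981857821984), array([658.7893374 ,  10.58966424,   4.23103527]))
[28 43 70] [11 18 30]
```

>>> drive_tool(moves=[[[-0.0025,0.005,0.02,0,0,0,60],[0,0,0.02,0,0,0,60],[0,0,0.02,0,0,0,60],[0,0,0.01,0,0,0,60],[0,0,0,0,0,0,60],[0,0,0,0,0,0,60]]])

```text
clock: 3.03
position: [657.7, 17.0, 55.8]
ee_rot: [0.0, 1.0, -0.0, 0.001]
contact_force: [-0.1, -0.1, 0.2]
gripper_width: 65.0
```

>>> drive_tool(moves=[[[0.0015,-0.001,0.014,0,0,0,60],[0,0,0.012,0,0,0,60],[0,0,0,0,0,0,60],[0,0,0,0,0,0,255],[0,0,0,0,0,0,255],[0,0,0,0,0,0,255],[0,0,0,0,0,0,255],[0,0,0,0,0,0,255]]])

```text
clock: 3.7
position: [656.2, 16.4, 29.5]
ee_rot: [-0.0, 1.0, 0.0, 0.001]
contact_force: [0.6, 1.0, 3.4]
gripper_width: 24.2
```

>>> drive_tool(moves=[[[0,0,0,0,0,0,255],[0,0,0,0,0,0,255],[0,0,0,0,0,0,255],[0,0,0,0,0,0,255]]])

```text
clock: 4.03
position: [656.2, 16.4, 29.5]
ee_rot: [-0.0, 1.0, 0.0, 0.001]
contact_force: [0.1, 0.4, 5.6]
gripper_width: 23.8
```

>>> drive_tool(moves=[[[0,0,-0.015,0,0,0,255],[0,0,-0.025,0,0,0,255],[0,0,-0.035,0,0,0,255],[0,0,-0.035,0,0,0,255],[0,0,-0.03,0,0,0,255],[0.01,-0.01,0,0,0,0,255],[0.02,-0.019,0,0,0,0,255],[0.025,-0.024,0,0,0,0,255]]])

```text
clock: 4.7
position: [600.2, -36.3, 167.9]
ee_rot: [-0.001, 1.0, 0.0, 0.0]
contact_force: [-0.1, -1.4, -1.2]
gripper_width: 24.0
```

>>> drive_tool(moves=[[[0.025,-0.024,0,0,0,0,255],[0.025,-0.024,0,0,0,0,255],[0.025,-0.024,0,0,0,0,255],[0.025,-0.024,0,0,0,0,255],[0.02,-0.019,0,0,0,0,255],[0.01,-0.01,0,0,0,0,255],[0,0,0,0,0,0,255],[0,0,0,0,0,0,255]]])

```text
clock: 5.37
position: [470.2, -162.1, 168.3]
ee_rot: [0.001, 1.0, 0.0, 0.0]
contact_force: [0.3, -0.3, -0.7]
gripper_width: 24.1
```

Run:
```python
from h import *
import pickle
s=read_state();p=camera_params('wrist');im=get_image('wrist');cv2.imwrite('pics/w3.png',im);pickle.dump(p,open('w3.pkl','wb'))
print(s['position'],s['gripper_width'],abs(s['joint_vel']).max(),s['contact_force'],proj(p,(446,-182,70)))
```

```text
[ 470.15022388 -162.09560553  168.25997143] 24.119340007875213 0.02649297095751533 [ 0.27086798 -0.29587924 -0.6981053 ] [[286.37490157 203.51149534]]
```

View pics/w3.png

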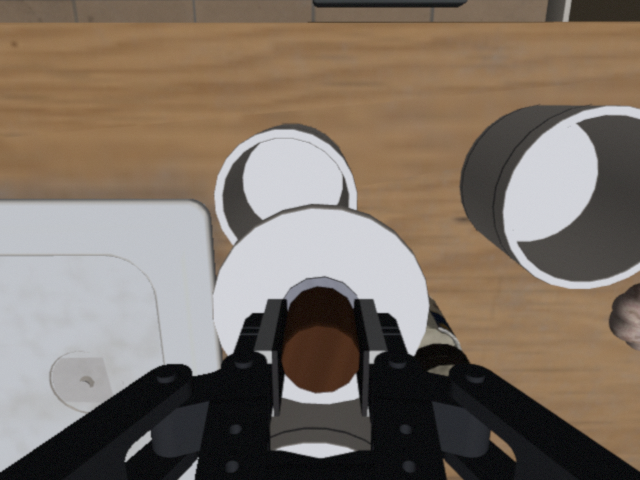

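Picture 5 shows the lid held level, with its disc around (320,310). The small rim is partly visible around (286,195), so I measure both arcs and take the relative offset.

Run:
```python
from h import *
import pickle
p=pickle.load(open('w3.pkl','rb'));im=cv2.imread('pics/w3.png');m=white(im)
cs,_=cv2.findContours(m,cv2.RETR_LIST,cv2.CHAIN_APPROX_NONE);A=np.concatenate(cs)[:,0,:]
def arc(z,c0,R,keep):
    P=cast(p,A,z);d=np.hypot(*(P-c0).T);k=(abs(d-R)<6)&keep(A)
    a,e=circ(P[k],R);b,_=circ(P[k]);print(k.sum(),a.round(1),b.round(1),e.round(2));return a
r=arc(70,(446,-182),40,lambda A:(A[:,1]<205)&(A[:,0]>214))
d=arc(154.8,(470,-162),42,lambda A:(A[:,1]>206)&(A[:,1]<330)&(A[:,0]>225))
print('shift',r-d, 'TCP-based',r-np.array([470.2,-162.1]))
```

```text
307 [ 446.8 -182.5] [ 442.9 -181.3   36.5] 0.55
350 [ 390.6 -169.9] [ 469.6 -163.8   41.2] 8.19
shift [ 56.27786369 -12.66077651] TCP-based [-23.36741793 -20.42759689]
```

>>> drive_tool(moves=[[[0.012,-0.01,0,0,0,0,255],[0.011,-0.0095,0,0,0,0,255],[0,0,0.02,0,0,0,255],[0,0,0.02,0,0,0,255],[0,0,0.015,0,0,0,255],[0,0,0.005,0,0,0,255],[0,0,0,0,0,0,255],[0,0,0,0,0,0,255]]])

```text
clock: 6.08
position: [447.6, -181.4, 108.6]
ee_rot: [-0.0, 1.0, -0.0, 0.0]
contact_force: [0.4, -0.3, 0.2]
gripper_width: 24.7
```

>>> drive_tool(moves=[[[0.001,-0.001,0.005,0,0,0,255],[0,0,0.004,0,0,0,255],[0,0,0.004,0,0,0,255],[0,0,0.003,0,0,0,255],[0,0,0.001,0,0,0,255],[0,0,0,0,0,0,255],[0,0,0,0,0,0,255]]])

```text
clock: 6.67
position: [446.1, -182.3, 91.5]
ee_rot: [0.0, 1.0, -0.0, -0.0]
contact_force: [-1.9, 0.7, 2.0]
gripper_width: 24.2
```

>>> drive_tool(moves=[[[0,0,0,0,0,0,60],[0,0,0,0,0,0,60],[0,0,0,0,0,0,60],[0,0,0,0,0,0,60],[0,0,-0.02,0,0,0,60],[0,0,-0.03,0,0,0,60],[0,0,-0.03,0,0,0,60],[0,0,-0.03,0,0,0,60]]])

```text
clock: 7.33
position: [446.0, -182.3, 202.4]
ee_rot: [0.0, 1.0, -0.0, -0.0]
contact_force: [0.3, 0.5, 0.3]
gripper_width: 65.2
```

Run:
```python
from h import *
import pickle
s=read_state();p=camera_params('wrist');im=get_image('wrist');cv2.imwrite('pics/w4.png',im)
print(s['position'],s['gripper_width'])
uv=proj(p,(446,-182,78))[0];print(uv)
c=near(white(im),uv);print(cv2.boundingRect(c));P=cast(p,c,78);print(circ(P,42),circ(P))
```

```text
[ 445.97702003 -182.26395032  202.44563397] 65.24862009653884
[322.71866734 232.27434587]
(255, 166, 132, 127)
(array([ 446.08583136, -183.60372086]), np.float64(1.0590329313670281)) (array([ 445.92143941, -183.61821771,   40.93367267]), np.float64(0.149594971547792))
```

View pics/w4.png

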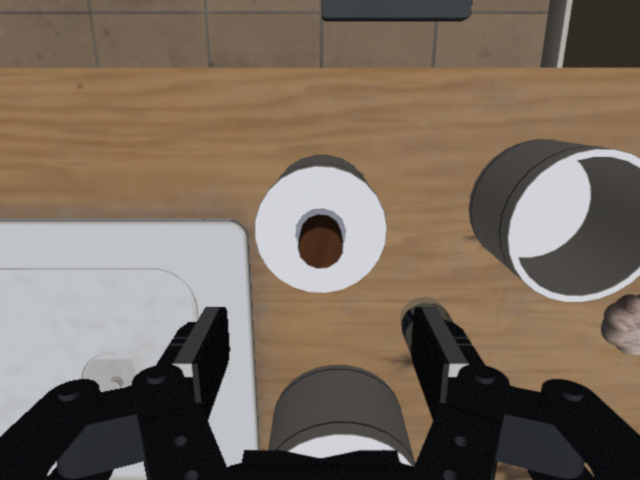

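Picture 6 shows the small lid centred on its canister at (321,229). The disc's fitted radius matches the one measured on the table, so its height is right, and it looks level. Next is the large lid.

>>> drive_tool(moves=[[[0.001,0.037,0,0,0,0,60],[0.002,0.039,0,0,0,0,60],[0.002,0.039,0,0,0,0,60],[0.002,0.039,0,0,0,0,60],[0.002,0.039,0,0,0,0,60],[0.002,0.039,0,0,0,0,60],[0.002,0.039,0,0,0,0,60],[0.001,0.037,0,0,0,0,60]]])

```text
clock: 8.05
position: [431.7, 127.7, 201.4]
ee_rot: [-0.0, 1.0, 0.0, 0.0]
contact_force: [0.7, 0.5, -0.2]
gripper_width: 65.2
```

>>> drive_tool(moves=[[[0,0.028,0,0,0,0,60],[0,0,0.02,0,0,0,60],[0,0,0.02,0,0,0,60],[0,0,0,0,0,0,60],[0,0,0,0,0,0,60],[0,0,0,0,0,0,60]]])

```text
clock: 8.55
position: [433.0, 153.8, 162.1]
ee_rot: [0.0, 1.0, 0.0, 0.001]
contact_force: [0.6, 0.2, 1.3]
gripper_width: 65.4
```

```bash
cat > look.py <<'E'
import sys,pickle
from h import *
n,x,y,z,R=sys.argv[1],*map(float,sys.argv[2:6])
s=read_state();p=camera_params('wrist');im=get_image('wrist');cv2.imwrite(f'pics/{n}.png',im);pickle.dump(p,open(n+'.pkl','wb'))
print(s['position'].round(1),s['gripper_width'],abs(s['joint_vel']).max().round(3))
uv=proj(p,(x,y,z))[0];c=near(white(im),uv);P=cast(p,c,z);print(uv,cv2.boundingRect(c),circ(P,R),circ(P))
E
python3 look.py w5 431 151 16 62
```

```text
[433.  153.8 162.1] 65.41350300988087 0.013
[317.9518112  219.86385476] (229, 125, 183, 177) (array([430.2791481, 152.0155981]), np.float64(1.1395244648464171)) (array([429.95710104, 151.99678753,  60.82226394]), np.float64(0.1665827363756236))
```

>>> drive_tool(moves=[[[0.0025,-0.002,0.02,0,0,0,60],[0,0,0.03,0,0,0,60],[0,0,0.03,0,0,0,60],[0,0,0.02,0,0,0,60],[0,0,0.005,0,0,0,60],[0,0,0,0,0,0,60],[0,0,0,0,0,0,60]]])

```text
clock: 9.18
position: [431.0, 152.3, 57.6]
ee_rot: [0.0, 1.0, 0.001, 0.001]
contact_force: [0.7, 0.1, -0.5]
gripper_width: 65.5
```

>>> drive_tool(moves=[[[0.0005,0,0.014,0,0,0,60],[0,0,0.014,0,0,0,60],[0,0,0,0,0,0,60],[0,0,0,0,0,0,255],[0,0,0,0,0,0,255],[0,0,0,0,0,0,255],[0,0,0,0,0,0,255],[0,0,0,0,0,0,255]]])

```text
clock: 9.85
position: [430.3, 152.4, 29.8]
ee_rot: [-0.0, 1.0, 0.001, 0.001]
contact_force: [-0.9, -0.6, 6.5]
gripper_width: 24.2
```

>>> drive_tool(moves=[[[0,0,0,0,0,0,255],[0,0,0,0,0,0,255],[0,0,0,0,0,0,255],[0,0,0,0,0,0,255]]])

```text
clock: 10.18
position: [430.3, 152.5, 29.9]
ee_rot: [-0.0, 1.0, 0.001, 0.001]
contact_force: [-1.0, 0.7, 5.6]
gripper_width: 24.5
```

>>> drive_tool(moves=[[[0,0,-0.015,0,0,0,255],[0,0,-0.025,0,0,0,255],[0,0,-0.035,0,0,0,255],[0,0,-0.035,0,0,0,255],[0,0,-0.035,0,0,0,255],[0,0,-0.01,0,0,0,255],[-0.012,-0.009,0,0,0,0,255],[-0.024,-0.018,0,0,0,0,255]]])

```text
clock: 10.85
position: [464.5, 125.6, 185.6]
ee_rot: [-0.002, 1.0, 0.002, 0.001]
contact_force: [0.1, -0.1, -1.8]
gripper_width: 24.2
```

>>> drive_tool(moves=[[[-0.03,-0.022,0,0,0,0,255],[-0.032,-0.024,0,0,0,0,255],[-0.032,-0.024,0,0,0,0,255],[-0.032,-0.024,0,0,0,0,255],[-0.032,-0.024,0,0,0,0,255],[-0.032,-0.024,0,0,0,0,255],[-0.03,-0.022,0,0,0,0,255],[-0.02,-0.016,0,0,0,0,255]]])

```text
clock: 11.52
position: [707.1, -57.7, 182.9]
ee_rot: [0.001, 1.0, -0.0, 0.0]
contact_force: [0.0, -0.0, -1.4]
gripper_width: 24.1
```

>>> drive_tool(moves=[[[-0.01,-0.006,0,0,0,0,255],[0,0,0,0,0,0,255],[0,0,0,0,0,0,255],[0,0,0,0,0,0,255]]])

```text
clock: 11.85
position: [714.4, -60.8, 183.3]
ee_rot: [-0.0, 1.0, 0.0, -0.001]
contact_force: [-1.1, 0.0, -1.0]
gripper_width: 24.0
```

Run:
```python
from h import *
import pickle
s=read_state();p=camera_params('wrist');im=get_image('wrist');cv2.imwrite('pics/w6.png',im);pickle.dump(p,open('w6.pkl','wb'))
print(s['position'],s['gripper_width'],abs(s['joint_vel']).max(),s['contact_force'],proj(p,(650,-168,90)))
```

```text
[714.42499064 -60.83905847 183.27617006] 23.987215098159577 0.014989970949309078 [-1.1343048   0.01933395 -1.0319211 ] [[113.62189098 128.87577531]]
```

View pics/w6.png

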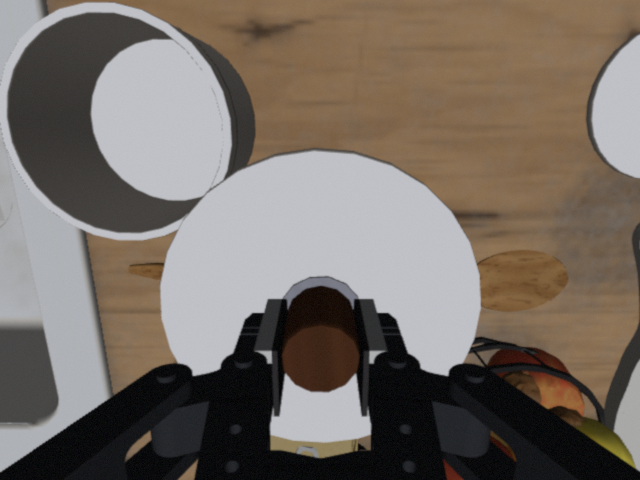

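Picture 7 shows the large rim centred around (116,121) and the held lid's disc around (320,295), level.

Run:
```python
from h import *
import pickle
p=pickle.load(open('w6.pkl','rb'));im=cv2.imread('pics/w6.png');m=white(im)
cs,_=cv2.findContours(m,cv2.RETR_LIST,cv2.CHAIN_APPROX_NONE);A=np.concatenate(cs)[:,0,:]
def arc(z,c,R,keep,g=(6,3,2)):
    P=cast(p,A,z);c=np.array(c)
    for w in g:
        d=np.hypot(*(P-c).T);k=(abs(d-R)<w)&keep
        c,e=circ(P[k],R)
    print(k.sum(),c.round(1),circ(P[k])[0].round(1),e.round(2));return c
v=A[:,1]
arc(90,(650,-168),59,(v<238))
arc(90,(650,-168),55,(v<238))
d=arc(183.3-29.9+16,(714.4,-60.8),61,(v>152)&(v<330)&(A[:,0]>155)&(A[:,0]<490))
```

```text
453 [ 650.9 -167.3] [ 650.8 -167.2   58.8] 0.2
499 [ 650.8 -167.2] [ 650.8 -167.2   55. ] 0.14
516 [714.4 -62.2] [713.7 -62.2  60.5] 0.25
```

>>> drive_tool(moves=[[[0.012,-0.02,0,0,0,0,255],[0.02,-0.033,0,0,0,0,255],[0.02,-0.033,0,0,0,0,255],[0.0115,-0.0195,0,0,0,0,255],[0,0,0.02,0,0,0,255],[0,0,0.025,0,0,0,255],[0,0,0.01,0,0,0,255],[0,0,0,0,0,0,255]]])

```text
clock: 12.57
position: [649.3, -165.8, 125.6]
ee_rot: [-0.0, 1.0, 0.0, -0.003]
contact_force: [-1.2, 1.1, -2.2]
gripper_width: 24.2
```

>>> drive_tool(moves=[[[0,0,0,0,0,0,255],[0,0,0,0,0,0,255]]])

```text
clock: 12.73
position: [652.9, -166.3, 130.0]
ee_rot: [-0.001, 1.0, -0.0, 0.001]
contact_force: [-0.0, -0.2, -0.9]
gripper_width: 24.2
```

>>> drive_tool(moves=[[[0.0015,0,0.003,0,0,0,255],[0,0,0.005,0,0,0,255],[0,0,0.004,0,0,0,255],[0,0,0.003,0,0,0,255],[0,0,0.002,0,0,0,255],[0,0,0,0,0,0,255],[0,0,0,0,0,0,255],[0,0,0,0,0,0,255]]])

```text
clock: 13.4
position: [650.2, -166.8, 111.9]
ee_rot: [-0.0, 1.0, -0.0, -0.0]
contact_force: [-2.9, 1.7, 4.9]
gripper_width: 24.4
```

>>> drive_tool(moves=[[[0,0,0,0,0,0,60],[0,0,0,0,0,0,60],[0,0,0,0,0,0,60],[0,0,0,0,0,0,60],[0,0,-0.02,0,0,0,60],[0,0,-0.03,0,0,0,60],[0,0,-0.03,0,0,0,60],[0,0,-0.01,0,0,0,60]]])

```text
clock: 14.07
position: [652.6, -167.5, 206.6]
ee_rot: [-0.0, 1.0, -0.001, 0.004]
contact_force: [1.0, -0.1, 1.2]
gripper_width: 65.2
```

```bash
python3 look.py w7 650.5 -167 98 62
```

```text
[ 652.6 -167.5  206.6] 65.2312824615783 0.208
[323.63525862 234.74289505] (132, 0, 294, 466) (array([ 650.12303893, -193.50217251]), np.float64(19.602308135592484)) (array([ 649.62850313, -182.79281875,   73.52345599]), np.float64(16.034382282401545))
```

View pics/w7.png

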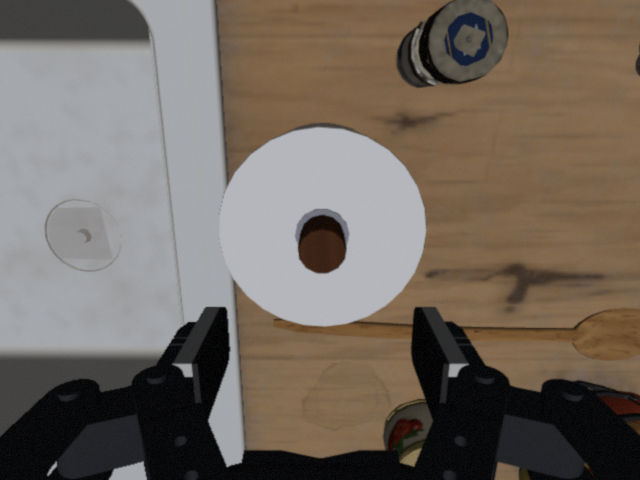

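Picture 8 shows the large lid on its canister at (322,226), looking level. The sink edge spoiled the blob fit, so I refit from the right-hand arc later with the same picture. Now on to the medium lid.

Run:
```python
from h import *
import pickle
p=pickle.load(open('w7.pkl','rb'));im=cv2.imread('pics/w7.png');m=white(im);m[:,:240]=0;m[328:]=0;m[:120]=0
c=near(m,(330,226));c=c[c[:,0]>242];P=cast(p,c,98);print(circ(P,61),circ(P))
```

```text
(array([ 649.9765293 , -168.48948254]), np.float64(0.38763768878913396)) (array([ 649.95419545, -168.14778346,   60.52834039]), np.float64(0.14308692055036687))
```

>>> drive_tool(moves=[[[0.002,0.037,0,0,0,0,60],[0.002,0.039,0,0,0,0,60],[0.002,0.039,0,0,0,0,60],[0.002,0.039,0,0,0,0,60],[0.002,0.039,0,0,0,0,60],[0.002,0.039,0,0,0,0,60],[0.002,0.039,0,0,0,0,60],[0.002,0.037,0,0,0,0,60]]])

```text
clock: 14.78
position: [633.5, 143.2, 200.0]
ee_rot: [0.0, 1.0, -0.0, -0.001]
contact_force: [1.2, 0.1, 0.1]
gripper_width: 65.3
```

>>> drive_tool(moves=[[[0,0.03,0,0,0,0,60],[0,0,0.025,0,0,0,60],[0,0,0.02,0,0,0,60],[0,0,0,0,0,0,60],[0,0,0,0,0,0,60],[0,0,0,0,0,0,60]]])

```text
clock: 15.28
position: [634.9, 170.9, 156.9]
ee_rot: [0.0, 1.0, -0.0, 0.001]
contact_force: [0.0, 0.2, 0.5]
gripper_width: 65.0
```

```bash
python3 look.py w8 636 171 16 52
```

```text
[634.9 170.9 156.9] 65.0384791482118 0.019
[322.34725411 226.34060006] (247, 149, 156, 149) (array([636.50202204, 172.47467476]), np.float64(0.9879974877735123)) (array([636.35380787, 172.49028717,  51.00366766]), np.float64(0.14796255215662768))
```

>>> drive_tool(moves=[[[-0.0015,0.0015,0.02,0,0,0,60],[0,0,0.03,0,0,0,60],[0,0,0.03,0,0,0,60],[0,0,0.015,0,0,0,60],[0,0,0.005,0,0,0,60],[0,0,0,0,0,0,60],[0,0,0,0,0,0,60]]])

```text
clock: 15.92
position: [637.2, 172.9, 58.1]
ee_rot: [0.0, 1.0, 0.0, 0.002]
contact_force: [0.5, -0.7, 0.6]
gripper_width: 65.2
```

>>> drive_tool(moves=[[[0.0005,-0.0005,0.014,0,0,0,60],[0,0,0.014,0,0,0,60],[0,0,0,0,0,0,60],[0,0,0,0,0,0,255],[0,0,0,0,0,0,255],[0,0,0,0,0,0,255],[0,0,0,0,0,0,255],[0,0,0,0,0,0,255]]])

```text
clock: 16.58
position: [636.5, 172.8, 30.3]
ee_rot: [-0.0, 1.0, 0.001, 0.002]
contact_force: [-1.1, 0.9, 6.3]
gripper_width: 24.4
```

>>> drive_tool(moves=[[[0,0,0,0,0,0,255],[0,0,0,0,0,0,255],[0,0,0,0,0,0,255],[0,0,0,0,0,0,255]]])

```text
clock: 16.92
position: [636.5, 172.8, 30.3]
ee_rot: [-0.0, 1.0, 0.001, 0.002]
contact_force: [-0.6, 0.8, 6.1]
gripper_width: 24.2
```

>>> drive_tool(moves=[[[0,0,-0.015,0,0,0,255],[0,0,-0.025,0,0,0,255],[0,0,-0.035,0,0,0,255],[0,0,-0.035,0,0,0,255],[0,0,-0.03,0,0,0,255],[0.012,-0.012,-0.005,0,0,0,255],[0.022,-0.021,0,0,0,0,255],[0.025,-0.025,0,0,0,0,255]]])

```text
clock: 17.58
position: [576.2, 114.5, 173.6]
ee_rot: [-0.0, 1.0, 0.001, 0.001]
contact_force: [-0.5, -0.2, -2.3]
gripper_width: 23.9
```

>>> drive_tool(moves=[[[0.025,-0.025,0,0,0,0,255],[0.022,-0.02,0,0,0,0,255],[0.014,-0.012,0,0,0,0,255],[0.006,-0.006,0,0,0,0,255],[0,0,0,0,0,0,255],[0,0,0,0,0,0,255],[0,0,0,0,0,0,255]]])

```text
clock: 18.17
position: [510.5, 52.0, 173.4]
ee_rot: [-0.0, 1.0, 0.0, 0.001]
contact_force: [0.4, 0.4, -1.4]
gripper_width: 24.2
```

Run:
```python
from h import *
import pickle
s=read_state();p=camera_params('wrist');im=get_image('wrist');cv2.imwrite('pics/w9.png',im)
t=s['position'];print(t,s['gripper_width'],abs(s['joint_vel']).max(),proj(p,(445,-16,80)))
m=white(im);cs,_=cv2.findContours(m,cv2.RETR_LIST,cv2.CHAIN_APPROX_NONE);A=np.concatenate(cs)[:,0,:]
def arc(z,c,R,keep,g=(6,3,2)):
    P=cast(p,A,z);c=np.array(c)
    for w in g:
        d=np.hypot(*(P-c).T);k=(abs(d-R)<w)&keep
        c,e=circ(P[k],R)
    print(k.sum(),c.round(1),circ(P[k])[0].round(1),e.round(2));return c
v=A[:,1];zd=t[2]-30.3+16
P=cast(p,A,zd);inl=np.hypot(*(P-t[:2]).T)<54
r=arc(80,(445,-16),49,~inl);arc(80,(445,-16),45,~inl)
d=arc(zd,t[:2],51,(v<330));print('shift',r-d,r-t[:2])
```

```text
[510.47370891  51.95276336 173.4118323 ] 24.175147593612305 0.008488767215617348 [[189.85546281 126.31248209]]
503 [443.9 -16. ] [443.9 -16.   49. ] 0.12
394 [444. -16.] [444. -16.  45.] 0.14
483 [510.2  50.5] [509.8  50.6  50.6] 0.24
shift [-66.28381632 -66.56008469] [-66.52972123 -67.9634901 ]
```

View pics/w9.png

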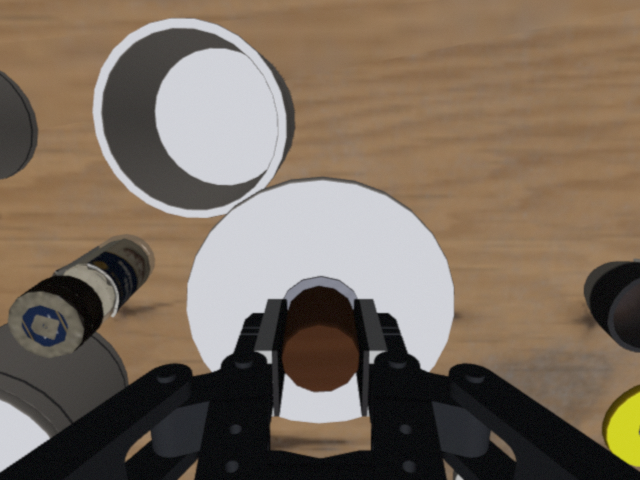

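Picture 9 shows the medium rim at (190,118) and the held lid level at (320,300). The two measures of the shift agree: about −66.5 mm in x and −67 mm in y.

>>> drive_tool(moves=[[[0.012,-0.012,0,0,0,0,255],[0.022,-0.022,0,0,0,0,255],[0.022,-0.022,0,0,0,0,255],[0.0105,-0.011,0.005,0,0,0,255],[0,0,0.02,0,0,0,255],[0,0,0.02,0,0,0,255],[0,0,0.008,0,0,0,255],[0,0,0,0,0,0,255]]])

```text
clock: 18.88
position: [442.2, -15.7, 118.5]
ee_rot: [-0.0, 1.0, -0.001, -0.002]
contact_force: [-0.6, -0.4, -0.7]
gripper_width: 24.2
```

>>> drive_tool(moves=[[[0,0,0,0,0,0,255],[0,0,0,0,0,0,255],[0,0,0,0,0,0,255]]])

```text
clock: 19.13
position: [443.8, -15.3, 121.2]
ee_rot: [-0.0, 1.0, 0.0, 0.001]
contact_force: [-0.0, -0.4, -1.3]
gripper_width: 24.3
```

>>> drive_tool(moves=[[[0,0,0.005,0,0,0,255],[0,0,0.005,0,0,0,255],[0,0,0.004,0,0,0,255],[0,0,0.003,0,0,0,255],[0,0,0.002,0,0,0,255],[0,0,0,0,0,0,255],[0,0,0,0,0,0,255],[0,0,0,0,0,0,255]]])

```text
clock: 19.8
position: [442.5, -15.9, 102.3]
ee_rot: [-0.0, 1.0, -0.0, -0.0]
contact_force: [-3.8, 1.2, 10.2]
gripper_width: 24.2
```

>>> drive_tool(moves=[[[0,0,0,0,0,0,60],[0,0,0,0,0,0,60],[0,0,0,0,0,0,60],[0,0,0,0,0,0,60],[0,0,-0.02,0,0,0,60],[0,0,-0.03,0,0,0,60],[0,0,-0.03,0,0,0,60],[0,0,-0.02,0,0,0,60]]])

```text
clock: 20.47
position: [443.7, -15.7, 203.8]
ee_rot: [-0.0, 1.0, 0.0, 0.002]
contact_force: [0.7, -0.0, -0.2]
gripper_width: 65.3
```

>>> drive_tool(moves=[[[0,0,-0.04,0,0,0,60],[0,0,-0.04,0,0,0,60],[0,0,-0.02,0,0,0,60],[0,0,0,0,0,0,60],[0,0,0,0,0,0,60],[0,0,0,0,0,0,60]]])

```text
clock: 20.97
position: [442.1, -15.8, 300.1]
ee_rot: [0.0, 1.0, 0.0, -0.001]
contact_force: [-0.5, -0.3, -0.3]
gripper_width: 65.3
```

```bash
python3 look.py w10 443 -16 88 52
python3 - <<'E'
from h import *
p=camera_params('wrist');im=cv2.imread('pics/w10.png');m=white(im)
cs,_=cv2.findContours(m,cv2.RETR_LIST,cv2.CHAIN_APPROX_NONE);A=np.concatenate(cs)[:,0,:]
for n,c,R,z in (('s',(446,-183),41,78),('m',(443,-16),51,88),('l',(650,-168),61,98)):
    P=cast(p,A,z)
    for w in (6,3):
        k=abs(np.hypot(*(P-c).T)-R)<w;c,e=circ(P[k],R)
    print(n,k.sum(),c.round(1),circ(P[k])[0].round(1),e.round(2))
im=get_image('scene');cv2.imwrite('pics/s11.png',im)
E
```

```text
[442.1 -15.8 300.1] 65.26395051662145 0.018
[321.64380756 203.44023281] (258, 139, 125, 123) (array([442.73242923, -17.37380749]), np.float64(0.9586815134920279)) (array([442.63703344, -17.37661401,  51.03623196]), np.float64(0.20162384133031352))
s 236 [ 445.7 -183.1] [ 445.7 -183.1   41.1] 0.21
m 350 [442.2 -17.6] [442.2 -17.6  51. ] 0.2
l 163 [ 648.7 -168. ] [ 648.7 -168.    61. ] 0.47
```

View pics/w10.png

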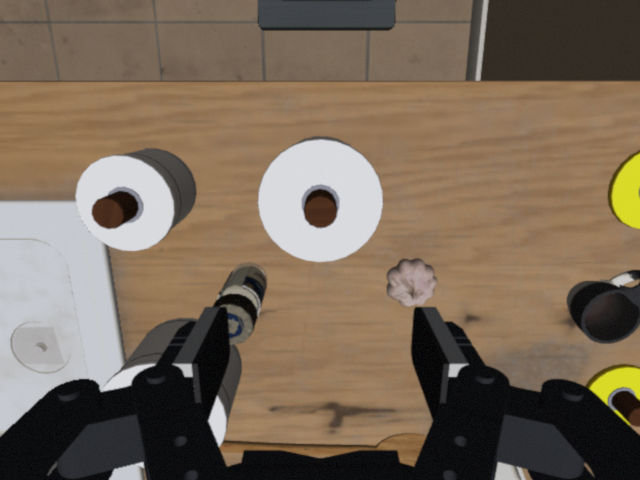

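View pics/s11.png

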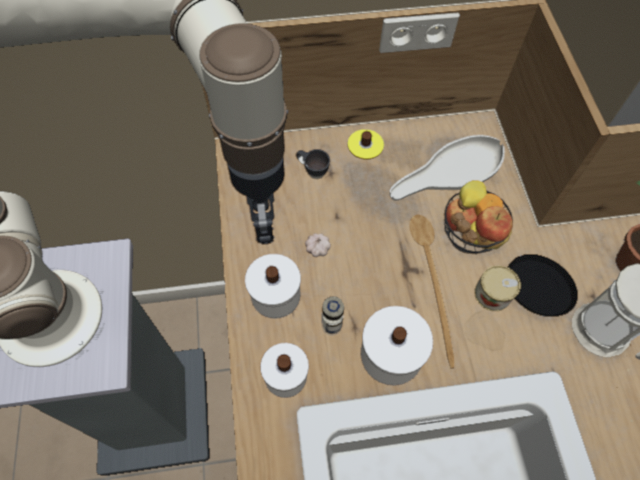

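Pictures 10 and 11 show all three lids level and centred on their canisters: small (126,202), medium (321,201) and large (398,342 in the scene view). The garlic, spice jar and cup are where they were, and the gripper is well clear. Handing in.

```bash
python3 -c "
from bench import *
print(job_done(),read_state()['clock'])"
```

```text
the job is handed in; nothing more can be done
the job is handed in; nothing more can be done
```

I put all three lids on the canisters of their own size and handed the job in at about 21 s of the 74 s allowed. I lifted each lid by its knob and found its canister's rim with the wrist camera. I then lowered it until the tool height matched the lid's home height, to within the tool reading, and let go.

| Lid | Final disc centre (mm) | Rim centre measured earlier (mm) | Offset |
|---|---|---|---|
| Small | (445.7, −183.1) | (446.8, −182.5) | about 1 mm |
| Medium | (442.7, −17.4) | (443.9, −16.0) | about 2 mm |
| Large | (650.0, −168.5) | (650.9, −167.3) | about 1.5 mm |

- **Height and level:** for the small and medium lids, the disc radius measured at home height came out the same as it did on the table. The large one agreed within 0.3 mm, from a partial arc because the sink edge spoiled the full outline. All three look level in the pictures.
- **Surroundings:** the garlic, spice jar and cup look unmoved in the scene view. The largest force reading I saw was about 10 N, on setting down the medium lid.
- **What disagreed:** the top camera and the wrist camera differed by 2 to 4 mm on canister positions, so I used the wrist camera. My attempts to fit the knob, and the canister rims in the scene camera, gave poor results, so I did not use them.

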